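# Fit the missing castor onto the studs of an upturned plant dolly

### The arm

A 6-joint arm with a two-finger parallel gripper is mounted at the origin on the work surface. World frame = base frame: x ahead of the robot, y to its left, z up, the work surface at z = 0. Lengths are in m, angles in rad, forces in N, time in s.
With the tool pointing down it reaches from about 0.4 to 0.825 m from the base axis. Payload 7 kg.
Tool frame: the origin (TCP) lies between the finger pads; the fingertips stand 8 mm ahead of it and the grasp point (between the pads) lies 11 mm behind it (arm.finger_overhang is the distance from the TCP to the fingertips, in m); z points along the fingers, y is the line along which they close (so a half turn about z gives the same grasp; the last joint's range is limited). The gripper opens to 88 mm and grips with 3 to 60 N. Pads are 19 mm wide; open, the fingers measure 130 mm over their backs; the gripper's body (78 mm by 193 mm) begins 47 mm behind the grasp point.
Start: joints at [-1.048, 0.359, 0.012, 0, -1.224, -0.288], TCP at [0.157, -0.656, 0.235] pointing down, gripper open.
Joint ranges: [-3.07, 3.07], [-1.43, 2.12], [-1.02, 1.25], [-3.03, 1.67], [-3.05, -0], [-3.03, 3.03]. Speed limits (rad/s): [2.39, 2.39, 3.01, 3.14, 3.14, 3.14].

### API

Orientations are given as [roll, pitch, yaw] about the fixed x, y, z axes, in that order (R = Rz(yaw) Ry(pitch) Rx(roll)).
In Python, from station import arm gives the robot as it stands.
- The arm moves only by the tool move_arm, never from a script. Its argument "rows" is text: rows parted by semicolons, each of 7 numbers parted by spaces: the turn, a rotation vector about the tool's x, y, z in degrees, then the shift along the tool's x, y, z in m, then the finger opening in m, from 0 to 0.0876. A call has 1 to 8 rows; each row shifts and turns the commanded pose from where the row before left it, along the tool's axes as they then stand; what a row does not reach is not made up. A row lasts 1/8 s, in which the tool goes at most 62.5 mm and 10.7 degrees, less where a joint would pass 70% of its speed; a pose out of reach is approached as far as the arm can. A call is refused whole if a number of a shift passes 0.0625 or a number of a turn 10.7, either way. A call with a gripper value outside its range is refused whole. The fingers move at their own pace and stop on an object; "squeeze" is the grip in N (left out, the last holds). Time passes only in rows, so rows that do not move let the fingers close. It gives the time, the measured TCP pose, the force, the opening and the grip force at its end, in the units of the state.
- arm.get_state(): the state, without advancing time (a new reading comes with each control period).
- arm.grab_frame(name): name is "scene" or "top" or "wrist"; returns (picture, depth): 420x560x3 uint8, blue, green, red; 420x560 float32, m along the optical axis (not along the pixel's ray), 0 where there is no reading.
- arm.camera_model(name): a dict with "mtx" (3x3 intrinsics, pixels), "camera_from_world" (4x4, takes a point from world to camera coordinates); the wrist camera has in their place "mount" (4x4, takes a point from camera to tool coordinates, whose origin is the TCP and whose axes are the flange's). Camera axes: x right, y down, z forward; pixel columns grow to the right and rows downward; lengths in m; the calibration is good to about 2 mm. A picture is of the moment at which its call begins: read the wrist's pose just before it. camera_model takes no time and is no camera call.
- arm.job_done(): hands the job in; it is judged then, once.
The state is a dict: "t": time; "q": joint angles; "qd": joint speeds; "joint_efforts": joint torques, N m; "eef_pos": TCP position; "ee_rot": TCP orientation; "force": force on the tool from outside, world axes, zero at the start; "moment": the same for the moment, N m; "width": finger opening in m; "gripper_force": force on a finger pad.
Only numpy, scipy, OpenCV 4.12 (cv2) and the standard library are available. Lean on these libraries where they do the work, as an engineer would, in place of code of your own. Each camera call takes 0.05 s, during which the arm holds its last target. There are 200 camera calls.

### The job

The plant dolly lying upside down on the bench lacks one castor. Take the loose blue-wheeled castor that stands beside it, lower its plate over the brass pin of the bare corner, turn it gently until its four holes find the four studs and it goes fully home, flat on the pad, then let go. Never force it (never push it against the dolly with more than about 30 N) or drop it on, and leave everything else on the bench where it is.

Things in the scene. Friction and masses are not known exactly. Their poses are not given: they have to be found in the camera images.
- castor_mid (a point): The loose castor, standing on its plate, blue wheel (75 mm) up; 111 mm tall, about 0.6 kg (0.4 to 0.9). This point is on its vertical centre line, 55.5 mm above the plate's underside. z up, x along the plate's 105 mm side, y along its 85 mm side and the axle. A half turn about z gives the same fit.
- castor_grip (a point): Where to grip the castor: on its centre line at axle height, 74 mm above the plate's underside, between two flat fork cheeks, 44 mm over their outer faces (y = +-22 mm), so the fingers close along y. Cheeks are 34 mm wide in x from 36 to 90 mm above the underside, 60 mm wide below. Axes as castor_mid.
- castor_plate (a point): Centre of the underside of the castor's plate, 55.5 mm below castor_mid, same axes. The plate is 105 x 85 x 6 mm, with a central hole of 19 mm diameter for the pin and four holes of 11.5 mm at x = +-40, y = +-30 mm for the studs.
- seat (a point): Centre of the top face of the round white pad (116 mm across) at the dolly's bare corner, 52 mm above the bench, on the pin's axis; z up, x and y follow the dolly. Home, castor_plate lies on this point, castor_mid 55.5 mm above. Resting on the stud tips the plate is 18 mm above it.
- pin_top (a point): Top of the brass pin at the centre of the pad: 17 mm diameter, 32 mm tall above the pad, its top 8 mm tapering to 9 mm diameter. z up.
- dolly: Upturned fixed dolly, deck 370 x 400 mm; castors at (240,0), (0,270), (240,270) mm in its x, y, 160 mm high. Origin on the bench below seat. Around the pin: 4 dark studs, 9 mm dia, 18 mm tall, 1 mm bevel at the tip, at +-40, +-30 mm in axes turned +0.12 to +0.95 rad about z (anticlockwise from above) from the dolly's: not measured, see or feel it. The studs do not turn by hand.
- spanner: A steel spanner 180 mm long lying on the bench; a bystander. Origin on its underside.
- nut_tray: A red tray of nuts, 120 x 160 x 30 mm; a bystander. Origin at the centre of its underside.
- sprayer: A green bottle, 64 mm diameter, 170 mm tall; a bystander. Origin at the centre of its underside.
- pot: A terracotta pot, 110 mm across, 100 mm tall; a bystander. Origin at the centre of its underside.
- spool: A copper-coloured wire spool, 70 mm diameter, 50 mm tall; a bystander. Origin at the centre of its underside.
- old_wheel: A worn black wheel without a fork, 80 mm diameter, lying flat, 30 mm high; a bystander. Origin at the centre of its underside.

How it is judged:
By the outcome, as a careful person would: the job done as asked, in the order asked, and still so for the second after the job is handed in, with the robot touching nothing.
It also fails if it takes over 72 s, if anything falls off the work surface, if the arm or the gripper's body presses on something with over 40 N, if the wrist force passes 120 N, or if a joint passes its speed limit or range.

## Working session

There is one attempt and no reset: what is moved stays moved. The work goes in short steps, Python scripts to look and compute and a tool call to move; the robot and the scene stay as the last step left them, time stands still between calls to the robot, and variables do not carry over. Pictures are saved under pics/ and viewed, at most 10 in all, crops included, and the job is handed in when it is done.

Besides the shell and the picture viewer there is one more tool, called after "Emit:" as name(argument=value, ...) on one line, values as JSON. move_arm: Moves the arm, as the interface text tells. Its arguments: {"type":"object","properties":{"rows":{"type":"string"},"squeeze":{"type":"number"}},"required":["rows"]}

```bash
ls; mkdir -p pics; cat > h.py <<'E'
import numpy as np, cv2
from scipy.spatial.transform import Rotation as R
from station import arm
def grab(n):
    s=arm.get_state(); p,d=arm.grab_frame(n); m=arm.camera_model(n); K=np.array(m["mtx"])
    if n=="wrist":
        T=np.eye(4); T[:3,:3]=R.from_euler('xyz',s["ee_rot"]).as_matrix(); T[:3,3]=s["eef_pos"]
        W=T@np.array(m["mount"])
    else: W=np.linalg.inv(np.array(m["camera_from_world"]))
    return p,d,K,W
def cloud(d,K,W):
    v,u=np.indices(d.shape); c=np.stack([(u-K[0,2])/K[0,0]*d,(v-K[1,2])/K[1,1]*d,d],-1)
    return c@W[:3,:3].T+W[:3,3]
def ray(uv,z,K,W):
    uv=np.atleast_2d(uv).astype(float); r=np.c_[(uv-K[:2,2])/K[[0,1],[0,1]],np.ones(len(uv))]@W[:3,:3].T
    return W[:3,3]+r*((z-W[2,3])/r[:,2])[:,None]
E
python3 - <<'E'
from h import *
print(arm.get_state())
for n in("scene","top"):
    p,d,K,W=grab(n); cv2.imwrite(f"pics/{n}0.png",p); np.savez(f"{n}0.npz",p=p,d=d,K=K,W=W); print(n,W.round(3).tolist(),K[0,0])
print(np.array(arm.camera_model("wrist")["mount"]).round(3))
E
```

```text
pics
{'t': 0.0, 'q': array([-1.04788617e+00,  3.59396513e-01,  1.10302169e-02, -3.46156804e-04,
       -1.22413771e+00, -2.88164980e-01]), 'qd': array([ 0.00133193, -0.00064545,  0.00105494,  0.00259951, -0.00078985,
       -0.0010057 ]), 'joint_efforts': array([ 8.39077416e-05, -5.82723105e+01,  2.93053025e+01,  6.99721992e+00,
        6.92199043e-03, -2.03359104e-04]), 'eef_pos': array([ 0.15689203, -0.65599454,  0.23360473]), 'ee_rot': array([ 3.13986290e+00, -1.73369368e-04, -2.90696522e+00]), 'force': array([-0.54115139, -0.44066481, -0.23835175]), 'moment': array([ 0.02293265,  0.01825009, -0.03862026]), 'gripper_force': 0.0, 'width': 0.08764256401941405}
scene [[0.819, 0.353, -0.451, 0.944], [0.573, -0.484, 0.661, -0.906], [0.015, -0.8, -0.599, 0.654], [0.0, 0.0, 0.0, 1.0]] 479.52907968834666
top [[-0.002, -0.983, 0.183, 0.337], [-1.0, 0.004, 0.009, -0.246], [-0.009, -0.183, -0.983, 1.066], [0.0, 0.0, 0.0, 1.0]] 504.0341720531842
[[ 0.    -0.958 -0.287  0.078]
 [ 1.     0.    -0.001 -0.002]
 [ 0.001 -0.287  0.958 -0.15 ]
 [ 0.     0.     0.     1.   ]]
```

View pics/top0.png

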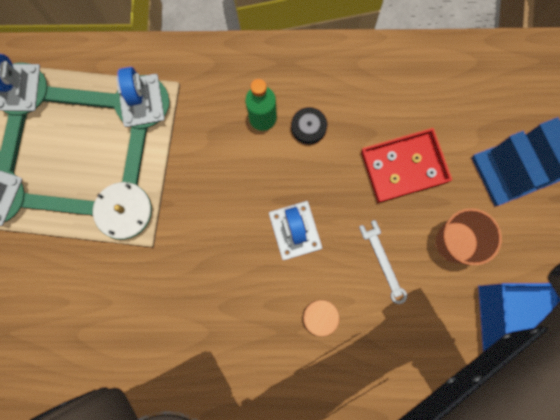

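View pics/scene0.png

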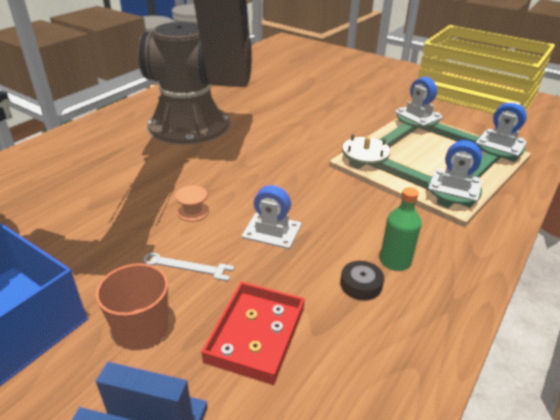

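The top view shows the loose castor at (295,230) and the bare pad at (122,210), with its pin at (119,208). Four dark studs stand around the pin, and the other castors sit at the dolly's remaining corners. The scene view agrees, with the castor at (272,215) and the pad at (366,150).

```bash
python3 - <<'E'
from h import *
z=np.load("top0.npz"); p,d,K,W=[z[k] for k in "pdKW"]; P=cloud(d,K,W)
hsv=cv2.cvtColor(p,cv2.COLOR_BGR2HSV)
def near(u,v,r): 
    m=np.zeros(d.shape,np.uint8); cv2.circle(m,(u,v),r,255,-1); return m>0
# castor plate
m=(hsv[...,1]<60)&(hsv[...,2]>150)&near(295,230,42)
m=cv2.morphologyEx(m.astype(np.uint8),cv2.MORPH_CLOSE,np.ones((3,3)))
c=max(cv2.findContours(m,0,2)[0],key=cv2.contourArea)
q=ray(c[:,0],.006,K,W)[:,:2]; print("plate",cv2.minAreaRect((q*1000).astype(np.float32)))
print("heights plate",np.median(P[m>0][:,2]))
b=(hsv[...,0]>100)&(hsv[...,0]<130)&(hsv[...,1]>120)&near(295,230,42)
w=P[b&(P[...,2]>.06)]; print("wheel",w.mean(0),w[:,2].max(), cv2.minAreaRect((w[:,:2]*1000).astype(np.float32)))
# pad
m=((hsv[...,1]<60)&(hsv[...,2]>150)&near(122,210,36)).astype(np.uint8)
c=max(cv2.findContours(m,0,2)[0],key=cv2.contourArea); q=ray(cv2.convexHull(c)[:,0],.052,K,W)[:,:2]
print("pad",cv2.fitEllipse((q*1000).astype(np.float32)),np.median(P[m>0][:,2]))
# other dolly castors: blue wheels; deck edge
b=((hsv[...,0]>100)&(hsv[...,0]<130)&(hsv[...,1]>120)); b[:,200:]=0
n,l,st,ce=cv2.connectedComponentsWithStats(b.astype(np.uint8))
for i in range(1,n):
    if st[i,4]>80: print("blue",ce[i],P[l==i].mean(0),P[l==i].max(0))
# deck right edge lines
print("deckcorners",ray([[179,82],[154,245]],.03,K,W), P[150,165],P[225,70])
cv2.imwrite("pics/pad0.png",cv2.resize(p[170:255,80:165],None,fx=7,fy=7,interpolation=cv2.INTER_CUBIC))
E
```

```text
plate ((487.4026184082031, -259.8095703125), (108.70406341552734, 88.86229705810547), 16.180639266967773)
heights plate 0.005985006808428173
wheel [ 0.48181493 -0.26038534  0.10836735] 1.0663165057089454 ((428.0295715332031, -262.3946228027344), (181.11239624023438, 37.06736755371094), 1.6588568687438965)
pad ((525.490478515625, 99.07685089111328), (119.76677703857422, 125.13337707519531), 160.5309295654297) 0.051543757491775644
blue [128.25333333  86.26857143] [0.74910255 0.06331144 0.15094766] [0.79247991 0.08288678 1.06631651]
blue [ 4.25301205 86.44578313] [0.76042244 0.31847307 0.12898294] [0.77742849 0.33089366 1.06631651]
deckcorners [[ 0.81290306 -0.00706414  0.03      ]
 [ 0.45347872  0.03191149  0.03      ]] [0.661509   0.0206067  0.01756985] [0.49795163 0.21517375 0.01718266]
```

Emit:
move_arm(rows="0 0 0 -0.045 0.034 0 0.0876;0 0 0 -0.045 0.034 0 0.0876;0 0 0 -0.045 0.034 0 0.0876;0 0 0 -0.045 0.034 0 0.0876;0 0 0 -0.045 0.034 0 0.0876;0 0 0 -0.045 0.034 0 0.0876;0 0 0 -0.045 0.034 0 0.0876;0 0 0 -0.045 0.034 0 0.0876")

```text
t: 1.1
eef_pos: [0.4446, -0.3065, 0.2345]
ee_rot: [3.141, -0.0, -2.907]
force: [1.6, -0.2, -0.2]
width: 0.0877
gripper_force: 0.0
```

```bash
cat >> h.py <<'E'
def plan(x,y,z,psi=None):
    """remaining shift in tool axes (m) and tool-z turn (deg)"""
    s=arm.get_state(); r=R.from_euler('xyz',s["ee_rot"]); d=r.inv().apply(np.array([x,y,z])-s["eef_pos"])
    t=None if psi is None else -((psi-np.degrees(s["ee_rot"][2])+180)%360-180)
    print("t",round(s["t"],2),"pos",s["eef_pos"].round(4),"rot",np.degrees(s["ee_rot"]).round(2),"F",s["force"].round(1),"-> shift",d.round(4),"turn z",t)
E
python3 - <<'E'
from h import *
plan(.487,-.26,.25,-163.8)
E
```

```text
t 1.1 pos [ 0.4446 -0.3065  0.2345] rot [ 179.99   -0.   -166.54] F [ 1.6 -0.2 -0.2] -> shift [-0.052   0.0353 -0.0155] turn z -2.7428857539318017
```

Emit:
move_arm(rows="0 0 -2.7 -0.02 0.017 -0.008 0.0876;0 0 0 -0.02 0.017 -0.008 0.0876;0 0 0 0 0 0 0.0876;0 0 0 0 0 0 0.0876")

```text
t: 1.6
eef_pos: [0.4734, -0.2651, 0.2501]
ee_rot: [3.141, -0.001, -2.859]
force: [0.2, -0.6, 0.1]
width: 0.088
gripper_force: 0.0
```

```bash
python3 - <<'E'
from h import *
p,d,K,W=grab("wrist"); cv2.imwrite("pics/w1.png",p); np.savez("w1.npz",p=p,d=d,K=K,W=W)
plan(.487,-.26,.25,-163.8)
E
```

```text
t 1.65 pos [ 0.4732 -0.2654  0.2501] rot [ 1.7997e+02 -4.0000e-02 -1.6387e+02] F [-0.1  0.5  0.8] -> shift [-0.0148  0.0014  0.0001] turn z -0.071133136059359
```

View pics/w1.png

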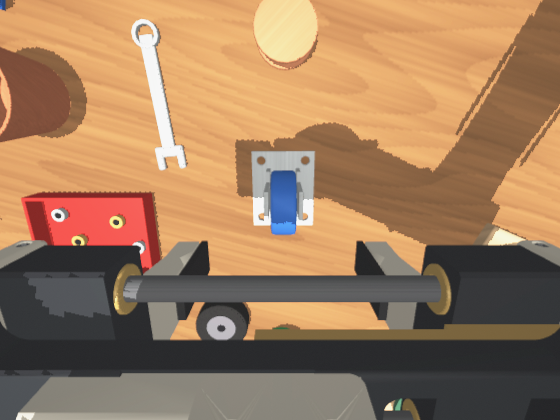

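The wrist view shows the castor plate with corners near (252,151), (314,152), (314,227) and (252,227), axis-aligned with the fingers. The blue wheel is at (283,200).

```bash
python3 - <<'E'
from h import *
z=np.load("w1.npz"); p,d,K,W=[z[k] for k in "pdKW"]; P=cloud(d,K,W)
hsv=cv2.cvtColor(p,cv2.COLOR_BGR2HSV); roi=np.zeros(d.shape,bool); roi[140:238,240:326]=1
m=roi&((hsv[...,1]<70)|((hsv[...,0]>95)&(hsv[...,0]<135)&(hsv[...,1]>60)))
m=cv2.morphologyEx((m&(P[...,2]<.02)).astype(np.uint8),cv2.MORPH_CLOSE,np.ones((3,3)))
c=max(cv2.findContours(m,0,2)[0],key=cv2.contourArea)
q=ray(c[:,0],.006,K,W)[:,:2]; print("plate",cv2.minAreaRect((q*1000).astype(np.float32)),cv2.boundingRect(c))
m2=roi&(P[...,2]>.06)&(P[...,2]<.13); w=P[m2]
a=np.radians(16.2); ex=np.array([np.cos(a),np.sin(a)]); ey=np.array([-ex[1],ex[0]])
o=np.array([.487,-.26])
for lo,hi in((.06,.088),(.1,.113)):
    s=w[(w[:,2]>lo)&(w[:,2]<hi)][:,:2]-o; print(lo,len(s),np.percentile(s@ex,[2,98]),np.percentile(s@ey,[2,98]))
# four holes: dark blobs on plate
g=p.copy()[145:232,248:318]; cv2.imwrite("pics/w1c.png",cv2.resize(g,None,fx=6,fy=6,interpolation=cv2.INTER_CUBIC))
E
```

```text
plate ((487.7852783203125, -261.32574462890625), (105.95196533203125, 86.05294799804688), 16.360095977783203) (251, 151, 64, 75)
0.06 262 [-0.03773928  0.01293892] [-0.02438173  0.01879354]
0.1 1207 [-0.02550495  0.02387395] [-0.015276    0.01209865]
```

View pics/w1c.png

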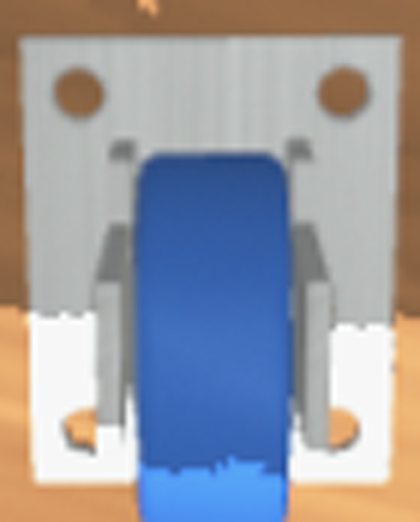

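The crop shows the plate square to the tool axes, its four holes and the cheeks on both sides of the wheel. Next I'll look at the pad from above before grasping.

Emit:
move_arm(rows="0 0 0 -0.0245 0.047 0 0.0876;0 0 0 -0.0245 0.047 0 0.0876;0 0 0 -0.0245 0.047 0 0.0876;0 0 0 -0.0245 0.047 0 0.0876;0 0 0 -0.0245 0.047 0 0.0876;0 0 0 -0.0245 0.047 0 0.0876;0 0 0 -0.0245 0.047 0 0.0876;0 0 0 0 0 0 0.0876")

```text
t: 2.65
eef_pos: [0.5474, 0.1006, 0.2497]
ee_rot: [-3.142, -0.001, -2.858]
force: [-0.2, -1.2, -0.2]
width: 0.0876
gripper_force: 0.0
```

Emit:
move_arm(rows="0 0 0 0 0 0 0.0876;0 0 0 0 0 0 0.0876")

```text
t: 2.9
eef_pos: [0.5468, 0.0973, 0.2505]
ee_rot: [-3.142, -0.0, -2.861]
force: [-0.2, 0.2, 0.0]
width: 0.0878
gripper_force: 0.0
```

```bash
python3 - <<'E'
from h import *
p,d,K,W=grab("wrist"); cv2.imwrite("pics/w2.png",p); np.savez("w2.npz",p=p,d=d,K=K,W=W)
plan(.4878,-.2615,.25,-163.7)
E
```

```text
t 2.95 pos [0.5469 0.0973 0.2506] rot [-180.      0.   -163.94] F [-0.1 -0.2  0.5] -> shift [ 0.1561 -0.3285  0.0006] turn z -0.24208756921336771
```

View pics/w2.png

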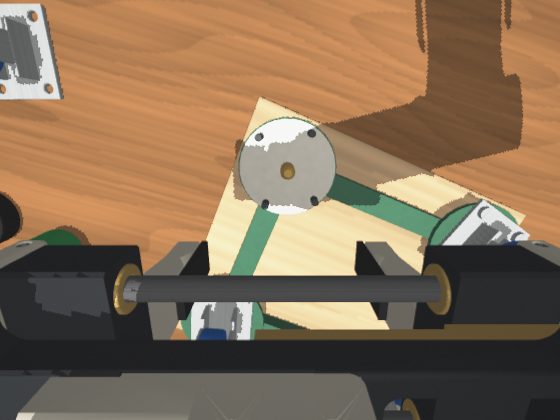

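The wrist view shows the pad centred near (287,166) and the brass pin at (288,171). The studs are at (260,136), (312,132), (265,204) and (315,201).

```bash
python3 - <<'E'
from h import *
z=np.load("w2.npz"); p,d,K,W=[z[k] for k in "pdKW"]; P=cloud(d,K,W)
hsv=cv2.cvtColor(p,cv2.COLOR_BGR2HSV)
roi=np.zeros(d.shape,np.uint8); cv2.ellipse(roi,(287,166),(46,46),0,0,360,1,-1)
m=((hsv[...,2]<85)&(roi>0)).astype(np.uint8)
n,l,st,ce=cv2.connectedComponentsWithStats(m)
pts=[]
for i in range(1,n):
    if st[i,4]>15: print("dark",ce[i].round(1),st[i],ray(ce[i],.065,K,W).round(4)[0],"zmax",P[l==i][:,2].max().round(3)); 
b=(hsv[...,0]>8)&(hsv[...,0]<30)&(hsv[...,1]>90)&(roi>0)&(np.hypot(*(np.indices(d.shape)-np.array([170,288])[:,None,None]))<14)
v,u=np.nonzero(b); print("pin px",u.min(),u.max(),v.min(),v.max(),"zmax",P[b][:,2].max()); 
t=P[b&(P[...,2]>.078)]; print("pin top",t.mean(0),len(t))
# pad outline: white/grey
g=((hsv[...,1]<60)&(hsv[...,2]>90)); g&=cv2.dilate(roi,np.ones((9,9)))>0
c=max(cv2.findContours(g.astype(np.uint8),0,2)[0],key=cv2.contourArea); q=ray(cv2.convexHull(c)[:,0],.052,K,W)
print("pad",cv2.fitEllipse((q[:,:2]*1000).astype(np.float32)))
# studs from depth points above pad
s=(roi>0)&(P[...,2]>.06)&(P[...,2]<.075)
n,l,st,ce=cv2.connectedComponentsWithStats(s.astype(np.uint8))
for i in range(1,n):
    if st[i,4]>8:
        Q=P[l==i]; Q=Q[Q[:,2]>.066]
        if len(Q): print("stud depth",ce[i].round(1),len(Q),Q.mean(0).round(4))
cv2.imwrite("pics/w2c.png",cv2.resize(p[112:222,232:342],None,fx=5,fy=5,interpolation=cv2.INTER_CUBIC))
E
```

```text
dark [311.4 132.9] [308 130   8   7  46] [0.4768 0.1098 0.065 ] zmax 0.401
dark [313.6 199.9] [311 196   7   9  42] [0.5504 0.1361 0.065 ] zmax 0.401
dark [265.1 203.1] [262 200   7   8  42] [0.5704 0.0813 0.065 ] zmax 0.401
pin px 281 294 163 178 zmax 0.08565899318064168
pin top [0.52384684 0.09513689 0.08206531] 138
pad ((524.5633544921875, 95.3356704711914), (117.66874694824219, 118.77800750732422), 84.86605834960938)
stud depth [311.3 132.6] 53 [0.4765 0.1093 0.0697]
stud depth [258.1 136.6] 52 [0.4971 0.0533 0.0697]
stud depth [286.6 164.2] 16 [0.5177 0.0925 0.071 ]
stud depth [313.7 200.3] 30 [0.5506 0.1358 0.0697]
stud depth [264.8 203.6] 29 [0.5706 0.0811 0.0696]
```

View pics/w2c.png

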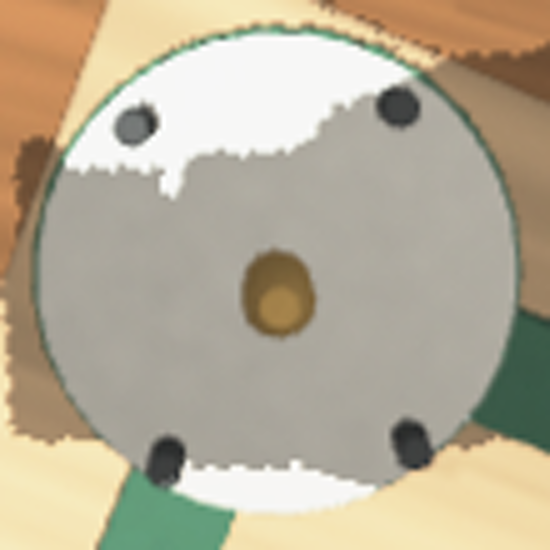

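Emit:
move_arm(rows="0 0 -0.24 0.0223 -0.0469 0 0.0876;0 0 0 0.0223 -0.0469 0 0.0876;0 0 0 0.0223 -0.0469 0 0.0876;0 0 0 0.0223 -0.0469 0 0.0876;0 0 0 0.0223 -0.0469 0 0.0876;0 0 0 0.0223 -0.0469 0 0.0876;0 0 0 0.0223 -0.0469 0 0.0876;0 0 0 0 0 0.03 0.0876")

```text
t: 3.95
eef_pos: [0.4895, -0.2646, 0.2223]
ee_rot: [-3.139, 0.004, -2.861]
force: [-0.6, 0.5, -0.6]
width: 0.0877
gripper_force: 0.0
```

Emit:
move_arm(rows="0 0 0 0 0 0 0.0876;0 0 0 0 0 0 0.0876;0 0 0 0 0 0 0.0876")

```text
t: 4.32
eef_pos: [0.4904, -0.2601, 0.2218]
ee_rot: [-3.141, 0.002, -2.854]
force: [0.3, -0.4, -0.7]
width: 0.0878
gripper_force: 0.0
```

```bash
python3 - <<'E'
from h import *
plan(.4878,-.2615,.063,-163.7)
E
```

```text
t 4.33 pos [ 0.4904 -0.2601  0.2218] rot [-1.7994e+02  9.0000e-02 -1.6355e+02] F [ 0.3 -0.4 -0.7] -> shift [ 0.0031 -0.0005  0.1588] turn z 0.14935782581355284
```

Emit:
move_arm(rows="0 0 0 0.003 -0.0005 0.03 0.0876;0 0 0 0 0 0.03 0.0876;0 0 0 0 0 0.03 0.0876;0 0 0 0 0 0.02 0.0876;0 0 0 0 0 0 0.0876;0 0 0 0 0 0 0.0876")

```text
t: 5.08
eef_pos: [0.488, -0.2616, 0.1118]
ee_rot: [-3.141, 0.001, -2.855]
force: [0.4, -0.4, 0.6]
width: 0.0878
gripper_force: 0.0
```

```bash
python3 - <<'E'
from h import *
plan(.4878,-.2615,.063,-163.7)
E
```

```text
t 5.08 pos [ 0.488  -0.2616  0.1118] rot [-1.7994e+02  8.0000e-02 -1.6355e+02] F [ 0.4 -0.4  0.6] -> shift [0.0002 0.0002 0.0488] turn z 0.14576896717210275
```

Emit:
move_arm(rows="0 0 0 0 0 0.02 0.0876;0 0 0 0 0 0.018 0.0876;0 0 0 0 0 0.0105 0.0876;0 0 0 0 0 0 0.0876;0 0 0 0 0 0 0.06;0 0 0 0 0 0 0.04;0 0 0 0 0 0 0.035;0 0 0 0 0 0 0.035", squeeze=35)

```text
t: 6.08
eef_pos: [0.4871, -0.2617, 0.0623]
ee_rot: [-3.141, 0.0, -2.856]
force: [0.3, -0.4, -0.3]
width: 0.0532
gripper_force: 0.0
```

Emit:
move_arm(rows="0 0 0 0 0 0 0.035;0 0 0 0 0 0 0.035;0 0 0 0 0 0 0.035;0 0 0 0 0 0 0.035")

```text
t: 6.58
eef_pos: [0.4868, -0.2614, 0.0621]
ee_rot: [3.141, -0.0, -2.855]
force: [-2.1, 5.1, 3.7]
width: 0.044
gripper_force: 35.0
```

Emit:
move_arm(rows="0 0 0 0 0 -0.01 0.035;0 0 0 0 0 -0.03 0.035;0 0 0 0 0 -0.04 0.035;0 0 0 0 0 -0.04 0.035;0 0 0 0 0 -0.02 0.035;0 0 0 0 0 0 0.035;0 0 0 0 0 0 0.035")

```text
t: 7.45
eef_pos: [0.4861, -0.2614, 0.2007]
ee_rot: [3.14, -0.002, -2.856]
force: [-0.9, 0.2, -5.6]
width: 0.0437
gripper_force: 35.0
```

```bash
python3 - <<'E'
from h import *
p,d,K,W=grab("wrist"); cv2.imwrite("pics/w3.png",p); np.savez("w3.npz",p=p,d=d,K=K,W=W)
s=arm.get_state(); print(s["width"],s["gripper_force"],s["force"],s["moment"])
plan(.5238,.095,.2,-159.8)
hsv=cv2.cvtColor(p,cv2.COLOR_BGR2HSV)
E
```

```text
0.0436500984227806 34.99872386455536 [ 0.19576727 -0.28989901 -5.1376007 ] [-0.00467937  0.04363685  0.10690393]
t 7.5 pos [ 0.486  -0.2614  0.2005] rot [ 1.7992e+02 -1.2000e-01 -1.6363e+02] F [ 0.2 -0.3 -5.1] -> shift [-0.1367  0.3313  0.0007] turn z -3.829451692283129
```

View pics/w3.png

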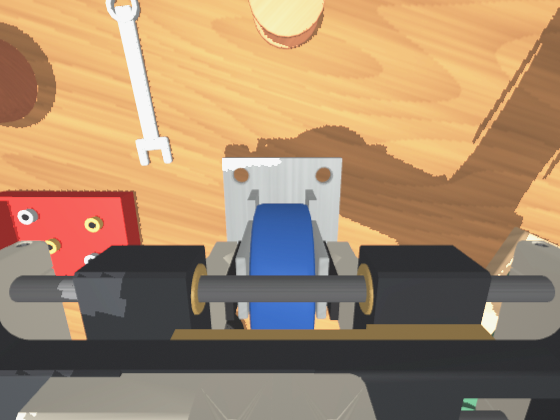

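The castor hangs square in the fingers, and two of its holes are visible at (241,175) and (324,175). I'll measure its offset in the tool frame from those.

```bash
cat >> h.py <<'E'
def heldoff(p,K,hz=(241,324),row=175,zt=.0561):
    """holes of the held castor, in tool axes at tool z=zt"""
    M=np.array(arm.camera_model("wrist")["mount"]); hsv=cv2.cvtColor(p,cv2.COLOR_BGR2HSV); out=[]
    for u in hz:
        w=hsv[row-13:row+14,u-13:u+14]; m=(w[...,1]>75).astype(np.uint8)
        n,l,st,ce=cv2.connectedComponentsWithStats(m)
        i=min((i for i in range(1,n) if st[i,4]>40),key=lambda i:np.hypot(*(ce[i]-13))); c=ce[i]+[u-13,row-13]
        out.append(ray(c,zt,K,M)[0]); print("hole",c.round(1),st[i],out[-1].round(4))
    a,b=out; print("mid x,y",(a+b)[:2]/2-[.04,0],"sep",np.hypot(*(a-b)[:2]),"turn deg",np.degrees(np.arctan2((a-b)[0],-(a-b)[1])))
E
python3 - <<'E'
from h import *
z=np.load("w3.npz"); heldoff(z["p"],z["K"])
M=np.array(arm.camera_model("wrist")["mount"]); T=cloud(z["d"],z["K"],M)
print("plate depth z",[T[v,u].round(4).tolist() for v,u in((185,285),(175,262),(200,240))])
q=ray([[222,158],[342,158]],.0561,z["K"],M); print("corners",q.round(4))
E
```

```text
hole [240.7 174.5] [  6   6  14  14 156] [ 0.0401 -0.0314  0.0561]
hole [322.6 174.4] [  5   6  14  14 158] [0.0402 0.0276 0.0561]
mid x,y [ 0.00018876 -0.00187445] sep 0.058967731321896345 turn deg -0.10460180420670574
plate depth z [[0.0324, 0.0006, 0.0565], [0.0399, -0.016, 0.0557], [0.0211, -0.0326, 0.0563]]
corners [[ 0.052  -0.0441  0.0561]
 [ 0.052   0.0408  0.0561]]
```

Emit:
move_arm(rows="0 0 0 -0.0195 0.04 0 0.035;0 0 0 -0.0195 0.048 0 0.035;0 0 0 -0.0195 0.048 0 0.035;0 0 0 -0.0195 0.048 0 0.035;0 0 0 -0.0195 0.048 0 0.035;0 0 0 -0.0195 0.048 0 0.035;0 0 0 -0.0195 0.048 0 0.035;0 0 -3.8 0 0 0 0.035")

```text
t: 8.5
eef_pos: [0.5253, 0.0946, 0.2005]
ee_rot: [-3.142, -0.002, -2.784]
force: [-0.3, -0.9, -4.3]
width: 0.0437
gripper_force: 35.0
```

Emit:
move_arm(rows="0 0 0 0 0 0 0.035;0 0 0 0 0 0 0.035;0 0 0 0 0 0 0.035")

```text
t: 8.88
eef_pos: [0.5253, 0.0908, 0.2018]
ee_rot: [-3.142, -0.0, -2.791]
force: [-0.6, 0.1, -4.4]
width: 0.0439
gripper_force: 35.0
```

```bash
python3 - <<'E'
from h import *
plan(.5232,.0968,.165,-159.8)
E
```

```text
t 8.88 pos [0.5253 0.0908 0.2018] rot [-1.8000e+02 -2.0000e-02 -1.5991e+02] F [-0.6  0.1 -4.4] -> shift [-0.0001  0.0063  0.0368] turn z -0.11177837235425159
```

Emit:
move_arm(rows="0 0 0 0 0.0063 0.012 0.035;0 0 0 0 0 0.012 0.035;0 0 0 0 0 0.012 0.035;0 0 0 0 0 0 0.035;0 0 0 0 0 0 0.035;0 0 0 0 0 0 0.035")

```text
t: 9.62
eef_pos: [0.5235, 0.0976, 0.1665]
ee_rot: [3.142, 0.001, -2.789]
force: [0.4, 0.3, -5.2]
width: 0.0438
gripper_force: 35.0
```

```bash
python3 - <<'E'
from h import *
plan(.5232,.0968,.148,-159.8)
p,d,K,W=grab("wrist"); cv2.imwrite("pics/w4.png",p); np.savez("w4.npz",p=p,d=d,K=K,W=W); heldoff(p,K)
E
```

```text
t 9.62 pos [0.5235 0.0976 0.1665] rot [ 1.8000e+02  5.0000e-02 -1.5981e+02] F [ 0.4  0.3 -5.2] -> shift [ 0.0006 -0.0006  0.0185] turn z -0.005200388192378114Traceback (most recent call last):
  File "<stdin>", line 3, in <module>
  File "h.py", line 28, in heldoff
    i=min((i for i in range(1,n) if st[i,4]>40),key=lambda i:np.hypot(*(ce[i]-13))); c=ce[i]+[u-13,row-13]
ValueError: min() iterable argument is empty
```

View pics/w4.png

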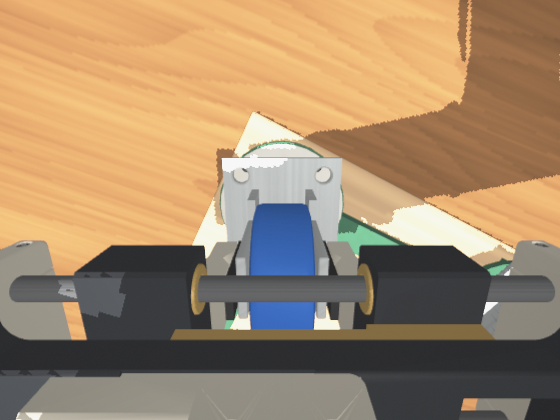

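The plate is held as before, with its edge at row 158 and the pad below it. Pad white shows through the holes at (241,174) and (323,174). I'll descend in small steps and watch the force.

Emit:
move_arm(rows="0 0 0 0.0005 -0.0006 0.008 0.035;0 0 0 0 0 0.006 0.035;0 0 0 0 0 0.003 0.035;0 0 0 0 0 0 0.035;0 0 0 0 0 0 0.035")

```text
t: 10.3
eef_pos: [0.5231, 0.0968, 0.1492]
ee_rot: [-3.142, 0.0, -2.789]
force: [-0.1, -0.1, -5.1]
width: 0.0438
gripper_force: 35.0
```

Emit:
move_arm(rows="0 0 0 0 0 0.0015 0.035;0 0 0 0 0 0.0015 0.035;0 0 0 0 0 0.0015 0.035;0 0 0 0 0 0 0.035")

```text
t: 10.8
eef_pos: [0.5228, 0.0966, 0.1444]
ee_rot: [-3.142, -0.0, -2.789]
force: [-0.7, -0.2, -5.0]
width: 0.044
gripper_force: 35.0
```

Emit:
move_arm(rows="0 0 0 0 0 0.0015 0.035;0 0 0 0 0 0.0015 0.035;0 0 0 0 0 0 0.035")

```text
t: 11.18
eef_pos: [0.5228, 0.0967, 0.1414]
ee_rot: [3.142, -0.0, -2.789]
force: [1.0, -0.6, -4.9]
width: 0.0443
gripper_force: 35.0
```

Emit:
move_arm(rows="0 0 0 0 0 0.0015 0.035;0 0 0 0 0 0.0015 0.035;0 0 0 0 0 0 0.035")

```text
t: 11.55
eef_pos: [0.5228, 0.0967, 0.1384]
ee_rot: [-3.142, -0.0, -2.789]
force: [-0.4, 0.2, -5.4]
width: 0.0434
gripper_force: 35.0
```

Emit:
move_arm(rows="0 0 0 0 0 0.0015 0.035;0 0 0 0 0 0.0015 0.035;0 0 0 0 0 0 0.035")

```text
t: 11.92
eef_pos: [0.5229, 0.0967, 0.1354]
ee_rot: [-3.142, -0.0, -2.789]
force: [0.8, 0.4, -4.8]
width: 0.0442
gripper_force: 35.0
```

Emit:
move_arm(rows="0 0 0 0 0 0.0015 0.035;0 0 0 0 0 0.0015 0.035;0 0 0 0 0 0 0.035")

```text
t: 12.3
eef_pos: [0.523, 0.0967, 0.1325]
ee_rot: [3.142, 0.0, -2.789]
force: [1.2, 0.6, -4.7]
width: 0.044
gripper_force: 35.0
```

Emit:
move_arm(rows="0 0 0 0 0 0.001 0.035;0 0 0 0 0 0.001 0.035;0 0 0 0 0 0 0.035")

```text
t: 12.68
eef_pos: [0.523, 0.0967, 0.1305]
ee_rot: [3.142, 0.0, -2.789]
force: [0.7, 0.1, -5.2]
width: 0.0439
gripper_force: 35.0
```

Emit:
move_arm(rows="0 0 0 0 0 0.001 0.035;0 0 0 0 0 0.0005 0.035;0 0 0 0 0 0 0.035")

```text
t: 13.05
eef_pos: [0.523, 0.0967, 0.129]
ee_rot: [-3.142, 0.0, -2.789]
force: [0.8, 0.7, -4.5]
width: 0.0438
gripper_force: 35.0
```

Emit:
move_arm(rows="0 0 0 0 0 0.001 0.035;0 0 0 0 0 0.001 0.035;0 0 0 0 0 0.001 0.035;0 0 0 0 0 0 0.035")

```text
t: 13.55
eef_pos: [0.5229, 0.0967, 0.126]
ee_rot: [-3.142, -0.0, -2.789]
force: [0.4, 0.8, -4.4]
width: 0.0439
gripper_force: 35.0
```

Emit:
move_arm(rows="0 0 0 0 0 0.0015 0.035;0 0 0 0 0 0.0015 0.035;0 0 0 0 0 0.001 0.035;0 0 0 0 0 0 0.035")

```text
t: 14.05
eef_pos: [0.5229, 0.0967, 0.1219]
ee_rot: [3.142, -0.0, -2.789]
force: [1.4, 0.0, -4.2]
width: 0.0439
gripper_force: 35.0
```

Emit:
move_arm(rows="0 0 0 0 0 0.0015 0.035;0 0 0 0 0 0.001 0.035;0 0 0 0 0 0.001 0.035;0 0 0 0 0 0 0.035")

```text
t: 14.55
eef_pos: [0.523, 0.0967, 0.1185]
ee_rot: [-3.142, -0.0, -2.789]
force: [1.3, -0.3, -4.7]
width: 0.0433
gripper_force: 35.0
```

Still free, and the plate should be about 4 mm above the pad.

Emit:
move_arm(rows="0 0 0 0 0 0.001 0.035;0 0 0 0 0 0.001 0.035;0 0 0 0 0 0.0007 0.035;0 0 0 0 0 0 0.035")

```text
t: 15.05
eef_pos: [0.5229, 0.0967, 0.1158]
ee_rot: [3.142, -0.0, -2.789]
force: [0.6, 0.1, -3.8]
width: 0.0437
gripper_force: 35.0
```

Emit:
move_arm(rows="0 0 0 0 0 0.0006 0.035;0 0 0 0 0 0.0006 0.035;0 0 0 0 0 0 0.035")

```text
t: 15.42
eef_pos: [0.5229, 0.0967, 0.1146]
ee_rot: [3.142, -0.0, -2.789]
force: [0.4, 0.2, -4.9]
width: 0.0439
gripper_force: 35.0
```

Emit:
move_arm(rows="0 0 0 0 0 0.0004 0.035;0 0 0 0 0 0 0.035")

```text
t: 15.68
eef_pos: [0.5229, 0.0967, 0.1142]
ee_rot: [3.142, -0.0, -2.789]
force: [1.5, 0.5, -4.8]
width: 0.0436
gripper_force: 35.0
```

Emit:
move_arm(rows="0 0 0 0 0 0.0004 0.035;0 0 0 0 0 0 0.035")

```text
t: 15.92
eef_pos: [0.523, 0.0967, 0.1141]
ee_rot: [-3.142, 0.0, -2.789]
force: [-0.9, 0.7, -2.2]
width: 0.0435
gripper_force: 35.0
```

Contact at the expected seated height (0.114). I'll seat it lightly.

Emit:
move_arm(rows="0 0 0 0 0 0.0004 0.035;0 0 0 0 0 0 0.035")

```text
t: 16.18
eef_pos: [0.523, 0.0967, 0.1141]
ee_rot: [-3.142, 0.001, -2.789]
force: [-2.6, -0.6, 5.2]
width: 0.0438
gripper_force: 35.0
```

Emit:
move_arm(rows="0 0 0 0 0 0 0.05;0 0 0 0 0 0 0.06;0 0 0 0 0 0 0.075;0 0 0 0 0 0 0.0876;0 0 0 0 0 0 0.0876;0 0 0 0 0 0 0.0876")

```text
t: 16.92
eef_pos: [0.5229, 0.0967, 0.1134]
ee_rot: [-3.142, -0.0, -2.789]
force: [-0.7, -0.4, 0.2]
width: 0.0871
gripper_force: 0.0
```

Emit:
move_arm(rows="0 0 0 0 0 -0.015 0.0876;0 0 0 0 0 -0.03 0.0876;0 0 0 0 0 -0.04 0.0876;0 0 0 0 0 -0.04 0.0876;0 0 0 -0.02 0 -0.04 0.0876;0 0 0 -0.02 0 0 0.0876;0 0 0 0 0 0 0.0876;0 0 0 0 0 0 0.0876")

```text
t: 17.92
eef_pos: [0.5599, 0.1102, 0.2786]
ee_rot: [-3.142, -0.001, -2.789]
force: [-0.1, -0.1, 0.4]
width: 0.0871
gripper_force: 0.0
```

```bash
python3 - <<'E'
from h import *
p,d,K,W=grab("wrist"); cv2.imwrite("pics/w5.png",p); P=cloud(d,K,W); np.savez("w5.npz",p=p,d=d,K=K,W=W)
plan(0,0,0)
r=P[(abs(P[...,0]-.523)<.06)&(abs(P[...,1]-.096)<.06)]
h,e=np.histogram(r[:,2],np.arange(.04,.18,.004)); print(dict(zip(e.round(3).tolist(),h.tolist())))
s=r[(r[:,2]>.05)&(r[:,2]<.064)&(np.hypot(r[:,0]-.523,r[:,1]-.096)<.045)]
A=np.c_[s[:,:2]-[.523,.096],np.ones(len(s))]; print("plane",np.linalg.lstsq(A,s[:,2],rcond=None)[0])
E
```

```text
t 17.98 pos [0.5599 0.1102 0.2786] rot [-1.8000e+02 -3.0000e-02 -1.5981e+02] F [-0.2  0.   0.3] -> shift [0.5634 0.0898 0.2788] turn z None
{0.04: 9, 0.044: 107, 0.048: 585, 0.052: 622, 0.056: 2642, 0.06: 40, 0.064: 10, 0.068: 169, 0.072: 0, 0.076: 3, 0.08: 0, 0.084: 54, 0.088: 72, 0.092: 6, 0.096: 1, 0.1: 4, 0.104: 27, 0.108: 31, 0.112: 9, 0.116: 1, 0.12: 7, 0.124: 32, 0.128: 34, 0.132: 60, 0.136: 45, 0.14: 444, 0.144: 141, 0.148: 187, 0.152: 266, 0.156: 488, 0.16: 852, 0.164: 9, 0.168: 0, 0.172: 0}
plane [-3.20585198e-05 -9.22055482e-03  5.78892097e-02]
```

View pics/w5.png

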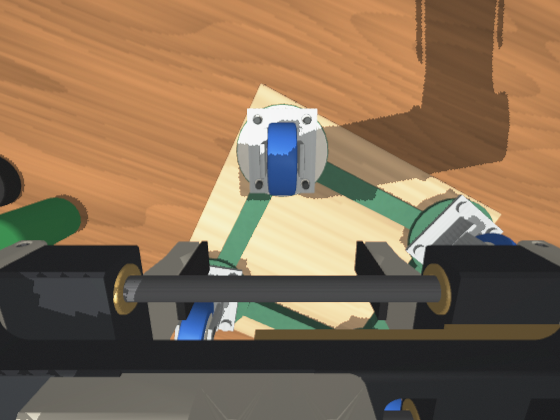

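The castor sits flat on the pad. Its plate top is at 57.9 mm (58 expected), it is level, and studs show in the holes near (257,119), (307,119), (259,185) and (306,185). Handing in.

```bash
python3 -c "
from station import arm; print(arm.job_done())"
```

```text
the job is handed in; nothing more can be done
None
```

The blue-wheeled castor is fully home on the dolly's bare corner, flat on the pad with all four studs through its holes; I let go, backed the arm clear and handed the job in at about 18 s.

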